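# Centre the wobbly little speaker on its stand with light taps

## Task

The bass has walked the little round speaker off to one side of its stand. With the fingertips, nudge it gently back until it stands upright and centred on the round top plate, with an even margin all round, and then take the hand away. It is wobbly on its narrow foot, so push it lightly and low down, at its rim: do not pinch it, lift it, tip it over or knock it off, and leave the tape roll, the blue box and the screwdriver where they lie.

Things in the scene. Friction and masses are not known exactly. Their poses are not given: they have to be found in the camera images.
- speaker: small round wireless speaker, 0.25 to 0.5 kg, 62 mm tall: narrow black rubber foot, 24 mm in diameter and 14 mm high; a black rim, the widest part, 64 mm in diameter, 14 to 22 mm above the origin; above it an upright body 50 mm in diameter, blue cloth with a copper ring, black top with a copper dot. Origin: centre of the foot's underside, on the plate; z up its axis; turned any way
- speaker_foot (a point): same point as the speaker's origin. It starts 16 to 29 mm off the plate's middle, in any direction. The flat foot slides on the plate with friction 0.5 to 0.7, so 1 to 4 N moves it. It is top-heavy (centre of mass 39 mm up): pushed at the rim, by a fingertip 6 to 20 mm above the plate, it slides upright; pushed 35 mm or more above the plate it is apt to topple
- stand_top (a point): centre of the upper face of the stand's round top plate, which is flat, cream with a thin dark rim, 96 mm in diameter and 6 mm thick, 110 mm above the work surface. When the speaker is centred a 16 mm margin of plate shows all round its rim
- stand: the desk speaker stand that carries the plate, bolted down and immovable: dark round foot 120 mm in diameter, up to 13 mm thick, and a thin column 28 mm in diameter up to the plate. Origin: centre of the foot's underside on the work surface; round, so its yaw means nothing
- tape_roll: bystander: roll of grey tape lying flat, 92 mm in diameter, 46 mm high, loose. Origin: centre of its underside
- di_box: bystander: blue metal signal box 110 x 85 x 42 mm with a dark band, loose. Origin: centre of its underside; x along its 110 mm length
- screwdriver: bystander: screwdriver with orange handle lying on the work surface, loose, beyond the stand. Its x axis runs along it, from handle to tip
Things that resemble listed ones, but are neither listed nor needed, are in the scene too. What is shaped like the speaker but yellow is not meant.

How it is judged:
At the end, for the whole second after the job is handed in: the speaker stands upright (within about 4.5 degrees) and still on its foot on the top plate, its centre within 5 mm of the plate's centre (horizontal distance between speaker and stand_top below 0.005 m and z of speaker in the frame of stand_top between -0.004 and 0.004 m and angle between speaker's own z axis and vertical below 0.08 rad and linear speed of speaker below 0.02 m/s); the robot touches nothing.
It fails at once if the speaker is lifted off the plate (underside more than 12 mm above it) (z of speaker in the frame of stand_top above 0.012 m).
It fails at once if the speaker is knocked off the plate or tipped by more than about 17 degrees (z of speaker in the frame of stand_top below -0.012 m or angle between speaker's own z axis and vertical above 0.3 rad).
It fails at once if the speaker is pinched or shoved: the fingers press on it with more than 18 N (contact force between the fingers and speaker above 18 N).
It fails at once if the speaker is pushed with the gripper's body or the arm instead of the fingers (more than 4 N) (contact force between the arm and speaker above 4 N).
It fails at once if the tape roll, the blue box or the screwdriver is moved by more than 15 mm (distance of any of tape_roll, di_box, screwdriver from where it was at the start of the episode above 0.015 m).
It also fails if it takes over 42 s, if anything falls off the work surface, if the arm or the gripper's body presses on something with over 40 N, if the wrist force passes 120 N, or if a joint passes its speed limit or range.

## Robot

A 7-joint arm with a two-finger parallel gripper is mounted at the origin on the work surface. World frame = base frame: x ahead of the robot, y to its left, z up, the work surface at z = 0. Lengths are in m, angles in rad, forces in N, time in s.
With the tool pointing down it reaches from about 0.4 to 0.85 m from the base axis. Payload 10.4 kg.
Tool frame: the origin (TCP) lies midway between the tips of the shut fingers; the grasp point (between the pads) lies manip.grip_depth behind it (manip.grip_depth is the distance from the TCP to the grasp point, in m); z points along the fingers, x is the direction in which the jaws open and shut, and the axes are right-handed (so a half turn about z gives the same grasp; the last joint's range is limited). The gripper opens to 85 mm and grips with 20 to 120 N. Pads are 22 mm wide; open, the fingers measure 114 mm over their backs; the gripper's body (76 mm by 85 mm) begins 54 mm behind the grasp point. The pads swing forward as they close: fully open they stand 13 mm farther back than shut.
Start: joints at [1.286, 0.332, -0.065, 1.46, 0.022, 1.35, -0.088], TCP at [0.162, -0.604, 0.231] pointing down, gripper open.
Joint ranges: [-2.6, 2.6], [-0.5, 2.12], [-1.47, 1.34], [0.16, 2.42], [-1.27, 4.41], [0.06, 2.06], [-2.6, 2.6]. Speed limits (rad/s): [2.22, 2.22, 2.79, 2.79, 3.14, 3.14, 3.14].

## Interface

Orientations are given as a unit quaternion [x, y, z, w].
In Python, from workcell import manip gives the robot as it stands. The module is installed in compiled form; this text tells all that it offers.
- The arm moves only by the tool send_rows, never from a script. Its argument "steps" is a list of rows, each a list of 2 entries, a list of its own where there are three numbers: the shift along the tool's x, y, z in m, then the turn about the tool's z in rad. In form: [[[x, y, z], spin], ...]. A call has exactly 8 rows; each row is the pose to reach, as a shift and turn from the pose commanded when the call began, along the tool's axes at that moment; what a row does not reach only later rows make up. A row lasts 1/8 s, in which the tool goes at most 62.5 mm and 10.7 degrees, less where a joint would pass 70% of its speed; a pose out of reach is approached as far as the arm can. A call with a gripper value outside its range is refused whole. "hand" is the opening, from 0 (shut) to 1 (fully open), set as the call begins (left out, the last holds). The fingers move at their own pace and stop on an object; "force" is the grip in N (left out, the last holds). Time passes only in rows, so rows that repeat a pose let the fingers close, or fill a call up. It gives the time, the measured TCP pose, the force and the opening at its end, in the units of the state.
- manip.get_obs(): the state, without advancing time (a new reading comes with each control period).
- manip.camera(name): name is "scene" or "top" or "wrist"; returns (picture, depth): 420x560x3 uint8, red, green, blue; 420x560 float32, m along the optical axis (not along the pixel's ray), 0 where there is no reading.
- manip.camera_info(name): a dict with "intrinsics" (3x3 intrinsics, pixels), "pose" (4x4, takes a point from camera to world coordinates); the wrist camera has in their place "T_tool_cam" (4x4, takes a point from camera to tool coordinates, whose origin is the TCP and whose axes are the tool frame's). Camera axes: x right, y up, looking along -z (the intrinsics and any distortion apply to the point x, -y, -z); pixel columns grow to the right and rows downward; lengths in m; the calibration is good to about 2 mm. A picture is of the moment at which its call begins: read the wrist's pose just before it. camera_info takes no time and is no camera call.
- manip.hand_in(): hands the job in, once; it reports no verdict.
The state is a dict: "clock": time; "joint_pos": joint angles; "joint_velocities": joint speeds; "tau": joint torques, N m; "position": TCP position; "ee_rot": TCP orientation; "ft_force": force on the tool from outside, world axes, zero at the start; "torque": the same for the moment, N m; "grip_width": opening from 0.0 (shut) to 1.0 (fully open).
Only numpy, scipy, OpenCV 4.12 (cv2) and the standard library are available. Lean on these libraries where they do the work, as an engineer would, in place of code of your own. Each camera call takes 0.05 s, during which the arm holds its last target.

## Working session

There is one attempt and no reset: what is moved stays moved. The work goes in short steps, Python scripts to look and compute and a tool call to move; the robot and the scene stay as the last step left them, time stands still between calls to the robot, and variables do not carry over. Pictures are saved under pics/ and viewed, and the job is handed in when it is done.

Besides the shell and the picture viewer there is one more tool, called after ">>>" as name([rows], argument=value, ...), one row to a line, values as JSON. send_rows: Moves the arm, as the interface text tells. Its arguments: {"type":"object","properties":{"steps":{"type":"array"},"hand":{"type":"number"},"force":{"type":"number"}},"required":["steps"]}

```bash
mkdir -p pics; python3 - <<'E'
from workcell import manip
import cv2,numpy as np
print(manip.get_obs(), manip.grip_depth)
for n in ["scene","top","wrist"]:
    p,d=manip.camera(n); np.savez(f"pics/{n}0.npz",p=p,d=d)
    cv2.imwrite(f"pics/{n}0.png",p[:,:,::-1]); print(n,manip.camera_info(n))
E
```

```text
{'clock': 0.0, 'joint_pos': array([ 1.28640369,  0.33288288, -0.06469609,  1.46098858,  0.02162011,
        1.34988668, -0.08853469]), 'joint_velocities': array([ 0.00029559,  0.00065372,  0.00157361,  0.00017633, -0.00048427,
       -0.00121202,  0.00131444]), 'tau': array([-7.35903923e-04, -6.25451088e+01,  4.86370479e-02, -3.91604877e+01,
        1.60960498e-02,  9.99510870e-03, -1.20800823e-04]), 'position': array([ 0.16164136, -0.60332976,  0.23048649]), 'ee_rot': array([ 7.93347424e-01, -6.08768696e-01, -6.09184517e-04, -4.10624965e-04]), 'ft_force': array([0.84276349, 0.06623771, 0.18763599]), 'torque': array([-0.00790175,  0.00945081,  0.00503654]), 'grip_width': 1.000364426374979} 0.0187
scene {'intrinsics': array([[485.64979236,   0.        , 279.165783  ],
       [  0.        , 485.64979236, 203.24458765],
       [  0.        ,   0.        ,   1.        ]]), 'pose': array([[ 0.70445809, -0.41266197,  0.57745035,  1.12749165],
       [ 0.70973991,  0.41284056, -0.57081691, -0.51885768],
       [-0.00284049,  0.81195614,  0.58371154,  0.63655978],
       [ 0.        ,  0.   
[... 295 characters left out ...]
35 ,  0.01151347,  0.00777319, -0.00944641],
       [ 0.00988355,  0.1963941 ,  0.98047523,  0.88185806],
       [ 0.        ,  0.        ,  0.        ,  1.        ]])}
wrist {'intrinsics': array([[293.52166591,   0.        , 278.49859761],
       [  0.        , 293.52166591, 202.93056512],
       [  0.        ,   0.        ,   1.        ]]), 'T_tool_cam': array([[ 9.99999889e-01, -4.38481695e-04,  1.74897686e-04,
         9.10104732e-04],
       [-3.72865306e-04, -9.60858446e-01, -2.77039543e-01,
        -6.97796993e-02],
       [ 2.89528687e-04,  2.77039447e-01, -9.60858502e-01,
        -1.43121365e-01],
       [ 0.00000000e+00,  0.00000000e+00,  0.00000000e+00,
         1.00000000e+00]])}
```

View pics/scene0.png

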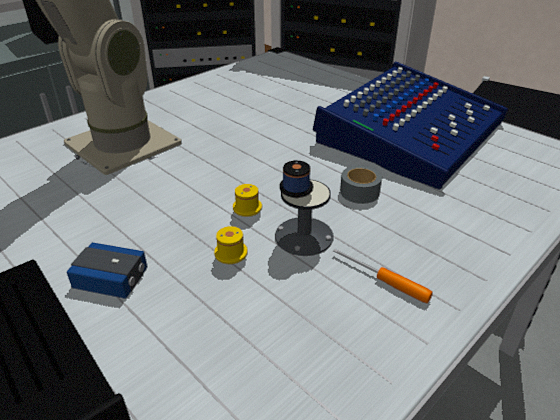

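View pics/top0.png

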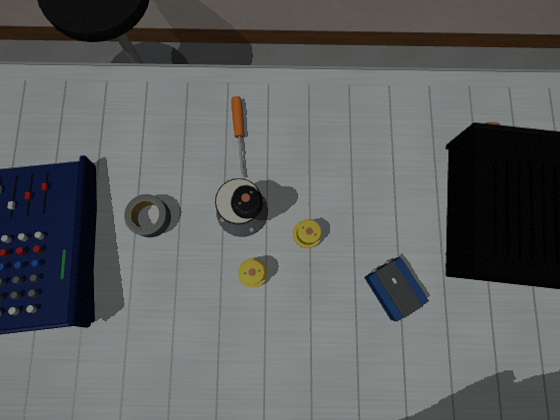

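The scene view shows the speaker at about (296,178), on the left part of the plate (305,193). In the top view the plate is at about (239,202) and the speaker at (247,198). The yellow lookalikes stand robot-side, at (252,272) and (308,233). Next I'll measure.

```bash
cat > h.py <<'E'
import numpy as np, cv2
from workcell import manip
from scipy.spatial.transform import Rotation as R
from scipy.optimize import least_squares
def pose(n,obs=None):
    i=manip.camera_info(n)
    if n=="wrist":
        T=np.eye(4);T[:3,:3]=R.from_quat(obs["ee_rot"]).as_matrix();T[:3,3]=obs["position"]
        return i["intrinsics"],T@i["T_tool_cam"]
    return i["intrinsics"],i["pose"]
def cloud(d,K,T):
    v,u=np.mgrid[0:d.shape[0],0:d.shape[1]]
    x=(u-K[0,2])/K[0,0]*d; y=-(v-K[1,2])/K[1,1]*d
    return np.stack([x,y,-d],-1)@T[:3,:3].T+T[:3,3]
def proj(P,K,T):
    c=(np.atleast_2d(P)-T[:3,3])@T[:3,:3]
    return np.stack([K[0,0]*c[:,0]/-c[:,2]+K[0,2], -K[1,1]*c[:,1]/-c[:,2]+K[1,2]],-1)
def ray(u,v,z,K,T):
    r=T[:3,:3]@np.array([(u-K[0,2])/K[0,0],-(v-K[1,2])/K[1,1],-1]);o=T[:3,3]
    return o+r*(z-o[2])/r[2]
E
python3 - <<'E'
from h import *
for n in ["top","scene"]:
    z=np.load(f"pics/{n}0.npz");p,d=z["p"],z["d"];K,T=pose(n)
    W=cloud(d,K,T)
    ok=(d>0)&(np.hypot(W[...,0]-.48,W[...,1]-.065)<.12)
    zz=W[...,2]
    print(n,np.histogram(zz[ok],np.arange(-.01,.2,.01)))
    for lo,hi in [(.100,.120),(.124,.137),(.162,.185)]:
        m=ok&(zz>lo)&(zz<hi); q=W[m]
        print(lo,m.sum(),np.median(q,0),q.min(0),q.max(0),(q.min(0)+q.max(0))/2)
z=np.load("pics/top0.npz")["p"][150:250,190:300]; a=cv2.resize(z,None,fx=7,fy=6,interpolation=2)
b=cv2.resize(np.load("pics/scene0.npz")["p"][150:260,250:360],None,fx=6,fy=5,interpolation=2)
cv2.imwrite("pics/z1.png",a[:,:,::-1]);cv2.imwrite("pics/z2.png",b[:,:,::-1])
E
```

```text
top (array([ 160, 7803,  342,  210,    3,    0,    4,  454,    0,    0,    0,
          6,  275,    1,  121,   18,   18,   20,  112,    0]), array([-0.01,  0.  ,  0.01,  0.02,  0.03,  0.04,  0.05,  0.06,  0.07,
        0.08,  0.09,  0.1 ,  0.11,  0.12,  0.13,  0.14,  0.15,  0.16,
        0.17,  0.18,  0.19]))
0.1 281 [0.58210425 0.06882181 0.11324732] [0.5698158  0.0183263  0.10756058] [0.599086   0.09916711 0.1168157 ] [0.5844509  0.05874671 0.11218814]
0.124 110 [0.5845737  0.04279197 0.13507845] [0.5773357  0.01539696 0.12993482] [0.59871639 0.06895329 0.13694381] [0.58802604 0.04217512 0.13343931]
0.162 127 [0.59074421 0.04221353 0.17464364] [0.58450345 0.02190012 0.16209235] [0.59955393 0.06128652 0.1779672 ] [0.59202869 0.04159332 0.17002977]
scene (array([1251, 2072,  171,  180,   90,   86,  100,  258,    0,    0,    0,
          8,    3,    0,   11,    0,    0,    1,   46,    0]), array([-0.01,  0.  ,  0.01,  0.02,  0.03,  0.04,  0.05,  0.06,  0.07,
        0.08,  0.09,  0.1 ,  0.11,  0.12,  0.13,  0.14,  0.15,  0.16,
        0.17,  0.18,  0.19]))
0.1 11 [0.58857581 0.02264331 0.1095168 ] [0.58381481 0.0179729  0.10485251] [0.59363196 0.09851746 0.11095317] [0.58872339 0.05824518 0.10790284]
0.124 11 [0.58531892 0.0223567  0.13206541] [0.57954196 0.01677037 0.13089534] [0.58918935 0.03059817 0.13284045] [0.58436566 0.02368427 0.13186789]
0.162 47 [0.59131677 0.03988174 0.17217453] [0.58341   0.0210319 0.1692979] [0.59956089 0.05800776 0.17426918] [0.59148544 0.03951983 0.17178354]
```

View pics/z1.png

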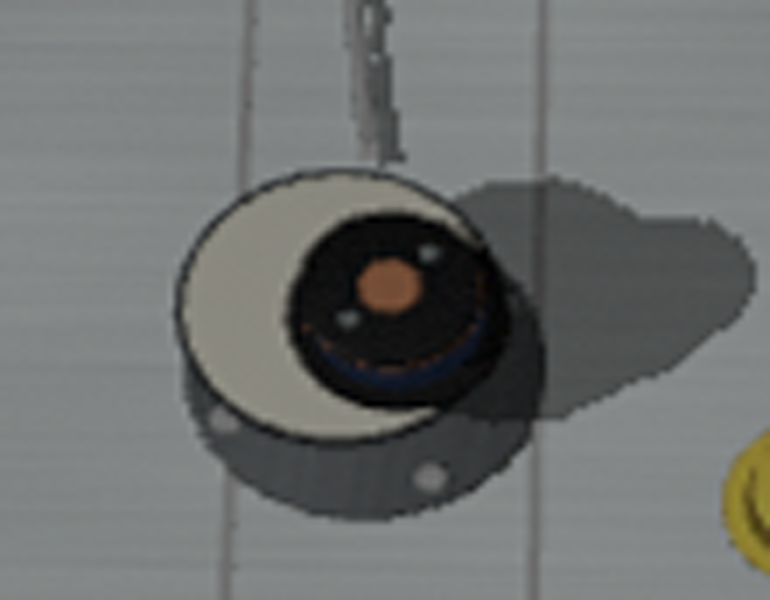

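View pics/z2.png

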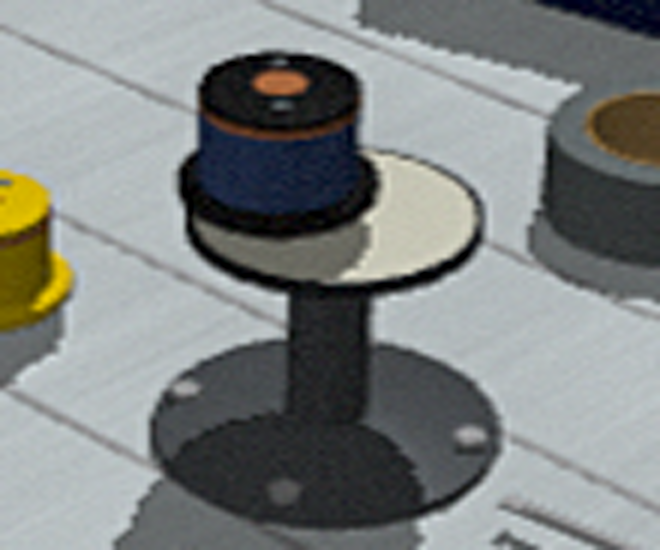

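View pics/wrist0.png

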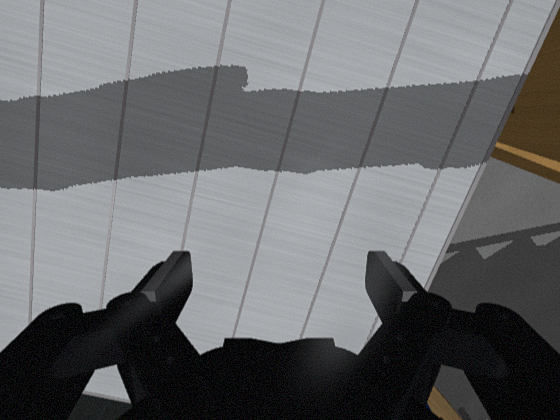

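```bash
python3 - <<'E'
from h import *
def circ(pts,n,z,r=None):
    K,T=pose(n); q=np.array([ray(u,v,z,K,T)[:2] for u,v in pts])
    f=lambda c:np.hypot(q[:,0]-c[0],q[:,1]-c[1])-(r if r else c[2])
    s=least_squares(f,[*q.mean(0),.04][:2 if r else 3],loss='soft_l1',f_scale=.001)
    return s.x,np.abs(s.fun).max()
t=lambda L:[(190+(x+.5)/7-.5,150+(y+.5)/6-.5) for x,y in L]
s=lambda L:[(250+(x+.5)/6-.5,150+(y+.5)/5-.5) for x,y in L]
P=t([(176,305),(250,192),(343,168),(430,188),(190,370),(250,425),(335,443),(420,420)])
print(circ(P,"top",.110,.048),circ(P,"top",.110))
P=s([(484,215),(470,250),(420,284),(350,295),(260,280),(200,240),(470,185),(400,150)])
print(circ(P,"scene",.107,.048),circ(P,"scene",.107))
for n,q in (("top",t([(389,286)])[0]),("scene",s([(281,83)])[0])):
    print("dot",ray(*q,.172,*pose(n)))
P=t([(287,310),(300,360),(340,398),(400,412)]);print(circ(P,"top",.132,.032))
P=s([(179,183),(195,215),(270,237),(350,218),(380,185)]);print(circ(P,"scene",.127,.032))
E
```

```text
(array([0.61792473, 0.05778541]), np.float64(0.0010471058360891003)) (array([0.61792526, 0.05779164, 0.04799237]), np.float64(0.0010357432950541326))
(array([0.61693646, 0.05917169]), np.float64(0.004800847873491408)) (array([0.61548098, 0.05951164, 0.0490808 ]), np.float64(0.0029097830543571707))
dot [0.60984263 0.03893047 0.172     ]
dot [0.60771767 0.03974039 0.172     ]
(array([0.56242209, 0.06724763]), np.float64(0.016361007491655158))
(array([0.60871401, 0.03855636]), np.float64(0.0022757926305600334))
```

```bash
python3 - <<'E'
from h import *
z=np.load("pics/top0.npz");K,T=pose("top");W=cloud(z["d"],K,T)
for (a,b,c,d) in [(120,290,445,560),(255,325,365,430),(30,160,80,310),(120,150,475,510)]:
    q=W[a:b,c:d].reshape(-1,3);q=q[(q[:,2]>.015)&(q[:,2]<.6)]
    print(q.min(0).round(3),np.percentile(q,[50,99],axis=0).round(3),q.max(0).round(3))
E
```

```text
[ 0.448 -0.635  0.018] [[ 0.61  -0.47   0.142]
 [ 0.773 -0.397  0.146]] [ 0.8   -0.394  0.149]
[ 0.378 -0.345  0.015] [[ 0.443 -0.278  0.046]
 [ 0.506 -0.223  0.05 ]] [ 0.512 -0.219  0.053]
[0.719 0.058 0.015] [[0.83  0.072 0.026]
 [0.892 0.415 0.057]] [0.894 0.419 0.058]
[ 0.722 -0.502  0.101] [[ 0.751 -0.458  0.143]
 [ 0.797 -0.424  0.147]] [ 0.8   -0.422  0.149]
```

>>> send_rows([
  [[-0.025,-0.03,-0.01],-0.05],
  [[-0.055,-0.065,-0.01],-0.11],
  [[-0.085,-0.105,-0.01],-0.17],
  [[-0.115,-0.14,-0.01],-0.23],
  [[-0.145,-0.175,-0.01],-0.29],
  [[-0.175,-0.21,-0.01],-0.34],
  [[-0.2,-0.245,-0.01],-0.4],
  [[-0.23,-0.282,-0.01],-0.454],
], hand=0.42, force=20)

```text
clock: 1.15
position: [0.3752, -0.3075, 0.2412]
ee_rot: [0.91, -0.414, 0.0, 0.0]
ft_force: [0.2, 0.0, -0.0]
grip_width: 0.421
```

```bash
cat > d.py <<'E'
from h import *
import sys
def delta(x,y,z,yaw_y):
    o=manip.get_obs();M=R.from_quat(o["ee_rot"]).as_matrix()
    cur=np.arctan2(M[1,1],M[0,1]); s=-((yaw_y-cur+np.pi)%(2*np.pi)-np.pi)
    print(o["clock"],o["position"].round(4),"yaw",cur.round(4),"w",o["grip_width"],"F",o["ft_force"].round(2),o["joint_pos"].round(2))
    print("delta tool",(M.T@(np.array([x,y,z])-o["position"])).round(4),"spin",round(s,4))
if __name__=="__main__": delta(*map(float,sys.argv[1:5]))
E
python3 d.py .5875 -.012 .24 -1.97
```

```text
1.15 [ 0.3752 -0.3075  0.2412] yaw -2.4245 w 0.4209584157148363 F [ 0.18  0.01 -0.04] [ 0.96  0.04 -0.37  1.79  0.01  1.32 -0.27]
delta tool [-0.0832 -0.3542  0.0012] spin -0.4545
```

>>> send_rows([
  [[-0.01,-0.045,0],-0.06],
  [[-0.02,-0.09,0],-0.12],
  [[-0.032,-0.135,0],-0.18],
  [[-0.043,-0.18,0],-0.24],
  [[-0.053,-0.225,0],-0.3],
  [[-0.064,-0.27,0],-0.36],
  [[-0.074,-0.315,0],-0.41],
  [[-0.083,-0.354,0],-0.454],
])

```text
clock: 2.15
position: [0.588, -0.0122, 0.2411]
ee_rot: [0.98, -0.198, -0.0, -0.0]
ft_force: [0.9, 0.0, -0.2]
grip_width: 0.42
```

```bash
python3 - <<'E'
from h import *
o=manip.get_obs();p,d=manip.camera("wrist")
np.savez("pics/w1.npz",p=p,d=d,q=o["ee_rot"],t=o["position"])
cv2.imwrite("pics/w1.png",p[:,:,::-1])
E
python3 d.py .5875 -.012 .24 -1.97
```

```text
2.2 [ 0.5894 -0.0068  0.2408] yaw -1.9628 w 0.42256430260665784 F [-3.2   3.9  -1.27] [ 0.48  0.32 -0.68  1.52  0.2   1.37 -0.6 ]
delta tool [0.0002 0.0055 0.0008] spin 0.0072
```

View pics/w1.png

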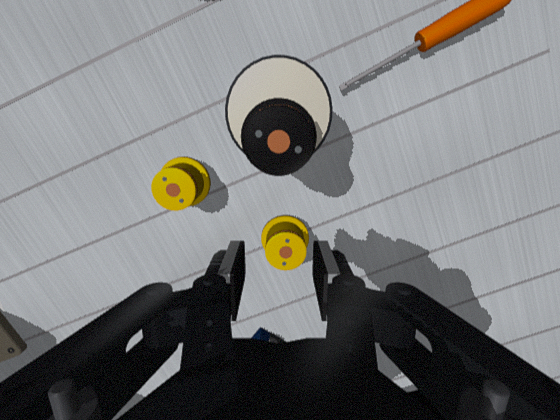

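The wrist view shows the plate centred near (279,107), with the speaker's top dot at (279,142), directly in line with the push. The arm was still settling when that picture was taken, so I'll take it again.

```bash
cat > m.py <<'E'
from h import *
import sys
o=manip.get_obs();p,d=manip.camera("wrist");K,T=pose("wrist",o)
name=sys.argv[1]
np.savez(f"pics/{name}.npz",p=p,d=d,T=T)
print(o["clock"],o["position"].round(4),"v",np.abs(o["joint_velocities"]).max().round(3),"F",o["ft_force"].round(2))
hsv=cv2.cvtColor(p,cv2.COLOR_RGB2HSV)
# copper dot
g=np.array([float(a) for a in sys.argv[2:4]]) # approx plate xy
W=cloud(d,K,T);
near=(np.hypot(W[...,0]-g[0],W[...,1]-g[1])<.07)&(W[...,2]>.09)&(d>0)
dot=near&(hsv[...,1]>110)&(hsv[...,0]<20)&(W[...,2]>.165)
v,u=np.nonzero(dot);print("dot px",u.mean(),v.mean(),len(u),"z depth",np.median(W[dot][:,2]))
D=ray(u.mean(),v.mean(),.172,K,T);print("dot world",D.round(4))
# plate: cream/ rim
pl=near&(np.abs(W[...,2]-.11)<.012)
cs,_=cv2.findContours(pl.astype(np.uint8),cv2.RETR_EXTERNAL,cv2.CHAIN_APPROX_NONE)
c=max(cs,key=len)[:,0,:]
q=np.array([ray(a,b,.11,K,T)[:2] for a,b in c])
def fit(q,r,lim):
    x=np.median(q,0)
    for l in (.02,.006,lim):
        for _ in range(3):
            e=np.hypot(*(q-x).T)-r; k=np.abs(e)<l
            x=least_squares(lambda c:np.hypot(*(q[k]-c).T)-r,x,loss='soft_l1',f_scale=.0005).x
    return x,k.sum(),np.abs(np.hypot(*(q[k]-x).T)-r).mean()
P,n,e=fit(q,.0475,.002)
P=least_squares(lambda c:np.hypot(*(q[np.hypot(*(q-g).T)>.036]-c[:2]).T)-.0475,g,loss='soft_l1',f_scale=.0005).x if False else P
print("plate",P.round(4),n,e.round(5),"of",len(q))
zp=np.median(W[pl][:,2]);print("plate z",zp.round(4))
print("dot-plate mm",((D[:2]-P)*1000).round(1),"d",(np.hypot(*(D[:2]-P))*1000).round(1))
a=np.linspace(0,2*np.pi,200)
im=p.copy()
for C,r,z,col in((P,.048,.11,(255,0,0)),(D[:2],.032,.132,(0,255,0)),(D[:2],.025,.172,(255,255,0))):
    uv=proj(np.stack([C[0]+r*np.cos(a),C[1]+r*np.sin(a),0*a+z],-1),K,T)
    for s in uv: cv2.circle(im,tuple(int(round(t)) for t in s),0,col,-1)
c0=proj([[*P,.11]],K,T)[0].astype(int);x0,y0=max(c0[0]-90,0),max(c0[1]-90,0)
cr=np.hstack([p[y0:y0+180,x0:x0+180],im[y0:y0+180,x0:x0+180]])
cv2.imwrite(f"pics/{name}.png",cv2.resize(cr,(800,400),interpolation=cv2.INTER_CUBIC)[:,:,::-1])
E
python3 m.py w2 .617 .058
```

```text
2.2 [ 0.5894 -0.0068  0.2408] v 0.059 F [-3.2   3.9  -1.27]
dot px 280.43559718969556 288.0132708821233 1281 z depth 0.3211673998410374
dot world [ 0.5665 -0.0667  0.172 ]
plate [0.6166 0.0562] 250 0.00024 of 379
plate z 0.1106
dot-plate mm [ -50.1 -122.9] d 132.7
```

View pics/w2.png

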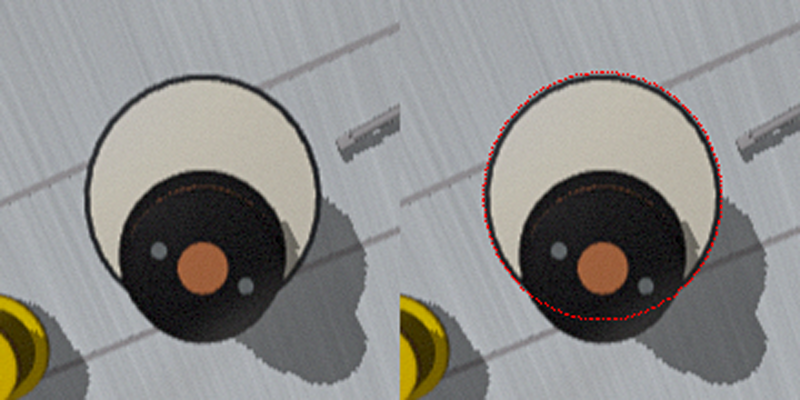

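```bash
sed -i 's/&(W\[...,2\]>.165)$/\&(W[...,2]>.165)\&(W[...,2]<.185)/' m.py; python3 m.py w3 .617 .058; python3 d.py .5875 -.012 .24 -1.97
```

```text
2.25 [ 0.5883 -0.0087  0.2408] v 0.048 F [-0.66  0.32  0.38]
dot px 280.33402922755744 144.62004175365345 479 z depth 0.1729303179693402
dot world [0.6093 0.0383 0.172 ]
plate [0.6167 0.0562] 252 0.00023 of 381
plate z 0.1106
dot-plate mm [ -7.3 -17.8] d 19.3
2.3 [ 0.5876 -0.0112  0.2407] yaw -1.9679 w 0.41911942919257994 F [-0.97  0.15 -0.76] [ 0.49  0.32 -0.68  1.52  0.2   1.37 -0.6 ]
delta tool [0.0002 0.0008 0.0007] spin 0.0021
```

View pics/w3.png

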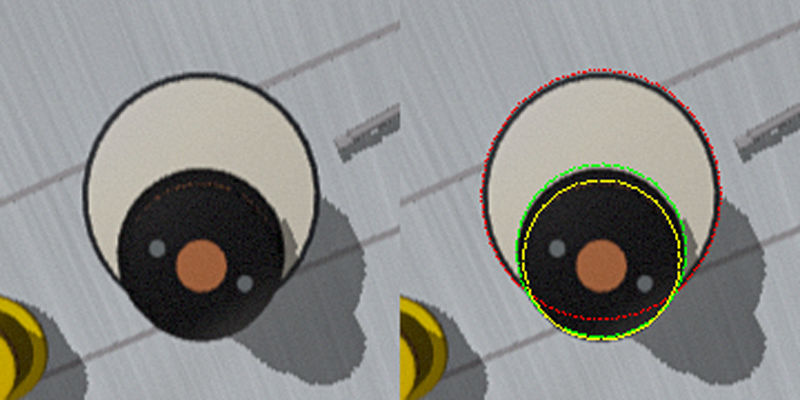

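```bash
python3 - <<'E'
from h import *
z=np.load("pics/w3.npz");d=z["d"];K=manip.camera_info("wrist")["intrinsics"];Tc=manip.camera_info("wrist")["T_tool_cam"]
L=cloud(d,K,Tc)
for s in (-1,1):
    m=(d>.05)&(L[...,2]>-.04)&(L[...,2]<.02)&(L[...,0]*s>0)&(abs(L[...,0])<.06)&(abs(L[...,1])<.03)
    q=L[m];print(s,len(q),q.min(0).round(4),q.max(0).round(4))
    t=q[q[:,2]>q[:,2].max()-.004];print(" tip",t.min(0).round(4),t.max(0).round(4))
T=np.eye(4);o=manip.get_obs();M=R.from_quat(o["ee_rot"]).as_matrix()
for P in([.6093,.0383,.115],[.6167,.0562,.115]):print((M.T@(np.array(P)-o["position"])).round(4))
E
```

```text
-1 1526 [-0.0313 -0.011  -0.04  ] [-0.0175  0.0121 -0.001 ]
 tip [-0.0179 -0.0073 -0.005 ] [-0.0176  0.0099 -0.001 ]
1 1514 [ 0.0179 -0.0114 -0.04  ] [ 0.0319  0.0121 -0.0014]
 tip [ 0.018  -0.0099 -0.0053] [ 0.0224  0.0091 -0.0014]
[ 0.001  -0.0539  0.1258]
[ 0.0009 -0.0733  0.1258]
```

>>> send_rows([
  [[0.001,0,0.015],0],
  [[0.001,0,0.04],0],
  [[0.001,0,0.065],0],
  [[0.001,0,0.09],0],
  [[0.001,0,0.11],0],
  [[0.001,0,0.12],0],
  [[0.001,0,0.1235],0],
  [[0.001,0,0.1235],0],
])

```text
clock: 3.3
position: [0.5885, -0.0141, 0.1182]
ee_rot: [0.98, -0.199, 0.0, -0.0]
ft_force: [0.4, 0.5, 0.8]
grip_width: 0.425
```

```bash
python3 m.py w4 .617 .058; python3 d.py .6022 .0234 .1175 -1.967
```

```text
3.3 [ 0.5885 -0.0141  0.1182] v 0.009 F [0.39 0.55 0.81]
dot px 273.42832167832165 165.7749125874126 2288 z depth 0.17304778381099095
dot world [0.6089 0.0374 0.172 ]
plate [0.6167 0.0561] 378 0.00033 of 628
plate z 0.1106
dot-plate mm [ -7.9 -18.8] d 20.4
3.35 [ 0.5886 -0.014   0.1185] yaw -1.9718 w 0.42081626745772516 F [ 0.24 -0.29  0.71] [ 0.47  0.42 -0.65  1.67  0.27  1.15 -0.65]
delta tool [-0.0021 -0.0397  0.001 ] spin -0.0048
```

View pics/w4.png

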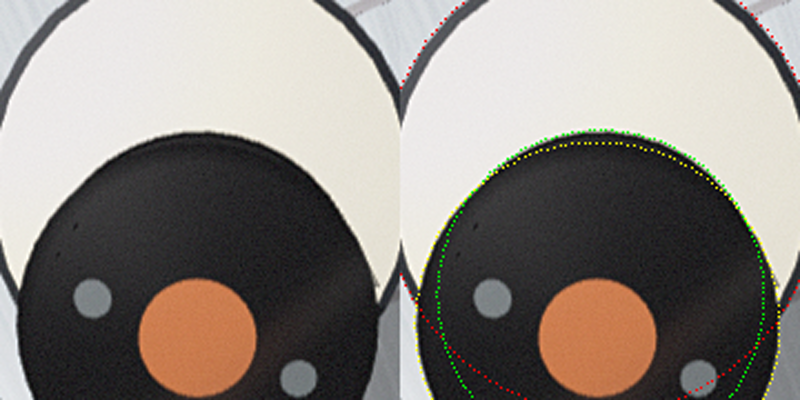

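>>> send_rows([
  [[-0.001,-0.004,0.001],0],
  [[-0.002,-0.008,0.001],0],
  [[-0.002,-0.012,0.001],0],
  [[-0.002,-0.015,0.001],0],
  [[-0.002,-0.017,0.001],0],
  [[-0.002,-0.019,0.001],0],
  [[-0.002,-0.021,0.001],0],
  [[-0.002,-0.023,0.001],0],
])

```text
clock: 4.35
position: [0.5953, 0.0075, 0.1168]
ee_rot: [0.98, -0.199, -0.0, 0.0]
ft_force: [-0.8, -1.6, 0.5]
grip_width: 0.418
```

```bash
python3 m.py w5 .617 .058; python3 d.py .6020 .0215 .1175 -1.967
```

```text
4.35 [0.5953 0.0075 0.1168] v 0.028 F [-0.83 -1.64  0.5 ]
dot px 278.74766355140184 217.93840271877656 2354 z depth 0.1729536384236326
dot world [0.6109 0.0433 0.172 ]
plate [0.6167 0.0561] 395 0.00021 of 606
plate z 0.1106
dot-plate mm [ -5.9 -12.9] d 14.1
4.4 [0.5954 0.008  0.1168] yaw -1.9719 w 0.417745905228261 F [ 0.43 -1.93  0.55] [ 0.43  0.44 -0.65  1.65  0.28  1.15 -0.69]
delta tool [ 0.0008 -0.0151 -0.0007] spin -0.0049
```

View pics/w5.png

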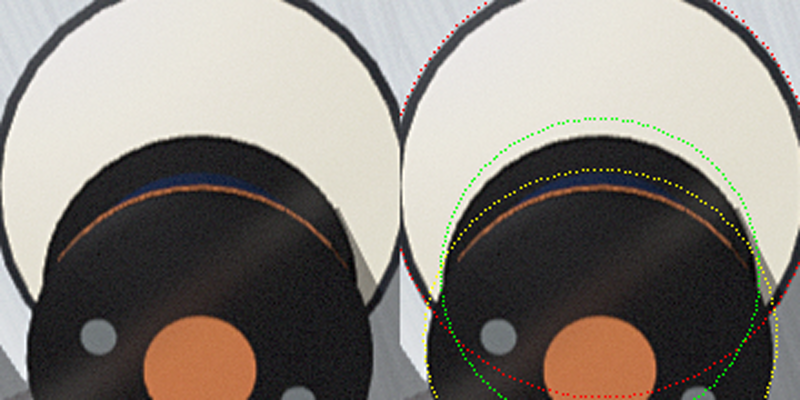

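The copper ring probably leaked into the dot mask and biased the centre, since the overlay sits forward. I'll keep only the largest blob.

```bash
python3 - <<'E'
s=open("m.py").read()
s=s.replace("v,u=np.nonzero(dot);","n_,l_,st_,_=cv2.connectedComponentsWithStats(dot.astype(np.uint8));dot=l_==1+np.argmax(st_[1:,4]);v,u=np.nonzero(dot);")
open("m.py","w").write(s)
E
python3 m.py w6 .617 .058; python3 d.py .6020 .0215 .1175 -1.967
```

```text
4.4 [0.5954 0.008  0.1168] v 0.006 F [ 0.43 -1.93  0.55]
dot px 278.62008950770763 226.69119840875186 2011 z depth 0.173053825280432
dot world [0.6097 0.041  0.172 ]
plate [0.6167 0.0562] 397 0.0002 of 609
plate z 0.1106
dot-plate mm [ -7.  -15.1] d 16.7
4.45 [0.5954 0.008  0.1168] yaw -1.9718 w 0.41791112175534934 F [-0.07 -1.32  0.19] [ 0.43  0.44 -0.65  1.65  0.28  1.15 -0.69]
delta tool [ 0.0008 -0.015  -0.0007] spin -0.0048
```

View pics/w6.png

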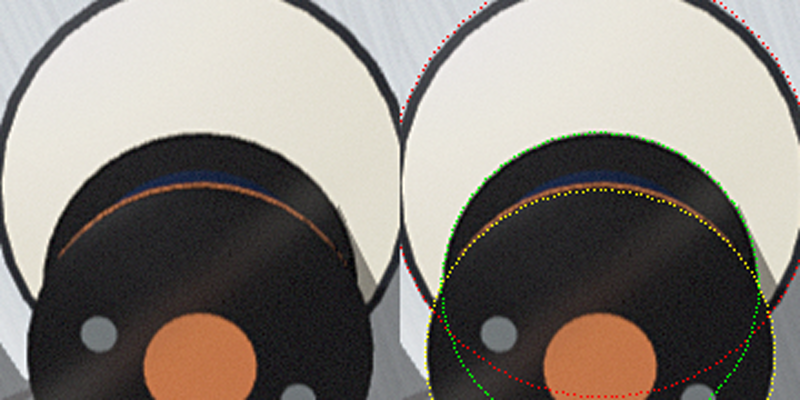

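>>> send_rows([
  [[0,-0.001,0],0],
  [[0,-0.0025,0],0],
  [[0,-0.004,0],0],
  [[0.0005,-0.0055,0],0],
  [[0.0005,-0.007,0],0],
  [[0.0005,-0.0085,0],0],
  [[0.0005,-0.01,0],0],
  [[0.0005,-0.0115,0],0],
])

```text
clock: 5.45
position: [0.6004, 0.0184, 0.1168]
ee_rot: [0.98, -0.199, 0.0, 0.0]
ft_force: [-0.2, -2.0, 0.5]
grip_width: 0.423
```

```bash
python3 m.py w7 .617 .058; python3 d.py .6020 .0215 .1175 -1.967
```

```text
5.45 [0.6004 0.0184 0.1168] v 0.022 F [-0.18 -2.05  0.5 ]
dot px 278.43465197796695 226.68953430145217 1997 z depth 0.1731037074527148
dot world [0.6146 0.0515 0.172 ]
plate [0.6167 0.0562] 375 0.00021 of 613
plate z 0.1107
dot-plate mm [-2.1 -4.7] d 5.2
5.5 [0.6004 0.0187 0.1168] yaw -1.9715 w 0.42348789402765263 F [-0.61 -1.34  0.66] [ 0.41  0.45 -0.65  1.64  0.29  1.16 -0.71]
delta tool [ 0.0004 -0.0032 -0.0007] spin -0.0045
```

View pics/w7.png

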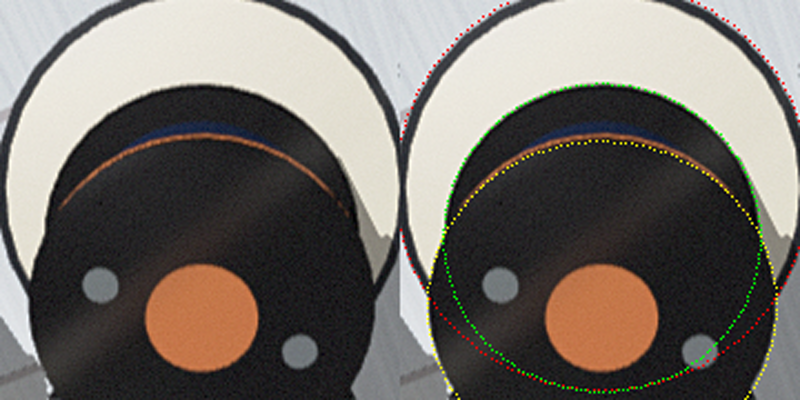

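>>> send_rows([
  [[0,-0.001,0],0],
  [[0,-0.002,0],0],
  [[0,-0.003,0],0],
  [[0,-0.0038,0],0],
  [[0,-0.0042,0],0],
  [[0,-0.0045,0],0],
  [[0,-0.0045,0],0],
  [[0,-0.0045,0],0],
])

```text
clock: 6.5
position: [0.6021, 0.0225, 0.1168]
ee_rot: [0.98, -0.199, 0.0, 0.0]
ft_force: [-0.6, -2.1, 0.4]
grip_width: 0.418
```

```bash
python3 m.py w8 .617 .058; python3 - <<'E'
from h import *
p,d=manip.camera("scene");K,T=pose("scene");im=p.copy()
cv2.imwrite("pics/s8.png",cv2.resize(p[120:270,230:380],(600,600),interpolation=2)[:,:,::-1])
p,d=manip.camera("top");cv2.imwrite("pics/t8.png",cv2.resize(p[150:250,190:300],(770,600),interpolation=2)[:,:,::-1])
E
```

```text
6.5 [0.6021 0.0225 0.1168] v 0.002 F [-0.62 -2.13  0.37]
dot px 278.42657342657344 226.54395604395606 2002 z depth 0.17303372232515196
dot world [0.6163 0.0556 0.172 ]
plate [0.6167 0.0562] 372 0.00022 of 619
plate z 0.1106
dot-plate mm [-0.4 -0.6] d 0.7
```

View pics/w8.png

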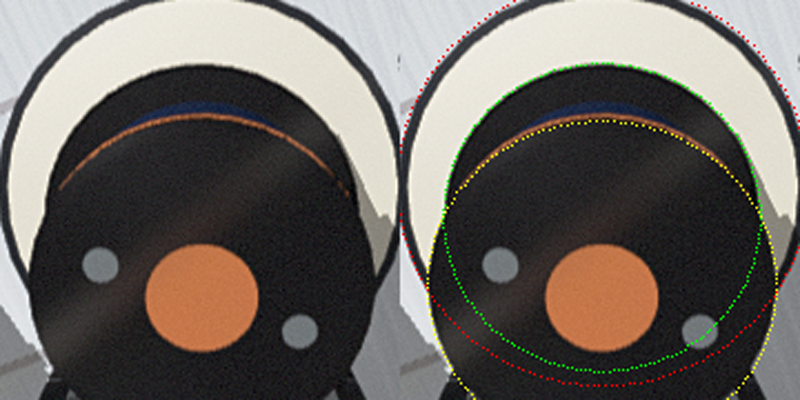

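View pics/s8.png

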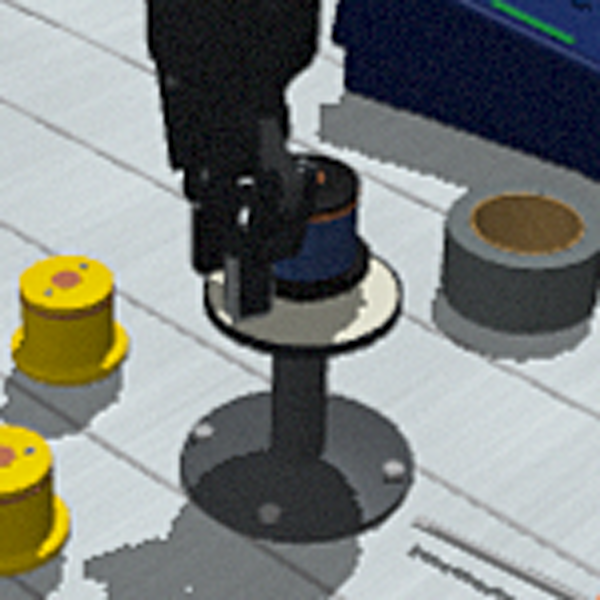

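The wrist view shows the speaker's dot at about (278,227), 0.7 mm off the fitted plate centre, and upright. Next I'll back the fingers off, then rise.

>>> send_rows([
  [[0,0.002,0],0],
  [[0,0.006,0],0],
  [[0,0.012,0],0],
  [[0,0.02,0],0],
  [[0,0.026,-0.01],0],
  [[0,0.03,-0.03],0],
  [[0,0.033,-0.055],0],
  [[0,0.035,-0.075],0],
])

```text
clock: 7.65
position: [0.5888, -0.0098, 0.1943]
ee_rot: [0.98, -0.199, 0.001, -0.0]
ft_force: [0.8, -0.9, 0.1]
grip_width: 0.42
```

>>> send_rows([
  [[0,0,-0.012],0],
  [[0,0,-0.025],0],
  [[0,0,-0.04],0],
  [[0,0,-0.05],0],
  [[0,0,-0.055],0],
  [[0,0,-0.055],0],
  [[0,0,-0.055],0],
  [[0,0,-0.055],0],
])

```text
clock: 8.65
position: [0.5882, -0.0098, 0.2464]
ee_rot: [0.98, -0.199, -0.0, 0.0]
ft_force: [0.4, -0.6, -0.2]
grip_width: 0.418
```

```bash
python3 m.py w9 .617 .058;python3 - <<'E'
from h import *
p,d=manip.camera("scene")
cv2.imwrite("pics/s9.png",cv2.resize(p[120:270,230:380],(600,600),interpolation=2)[:,:,::-1])
E
```

```text
8.65 [ 0.5882 -0.0098  0.2464] v 0.001 F [ 0.37 -0.57 -0.25]
dot px 278.8391304347826 115.45217391304348 460 z depth 0.1730217706634059
dot world [0.6163 0.0557 0.172 ]
plate [0.6166 0.0562] 302 0.0002 of 302
plate z 0.1106
dot-plate mm [-0.3 -0.5] d 0.6
```

View pics/w9.png

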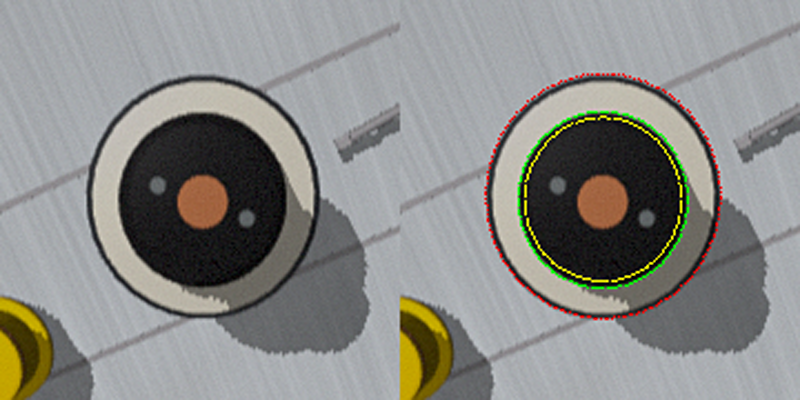

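View pics/s9.png

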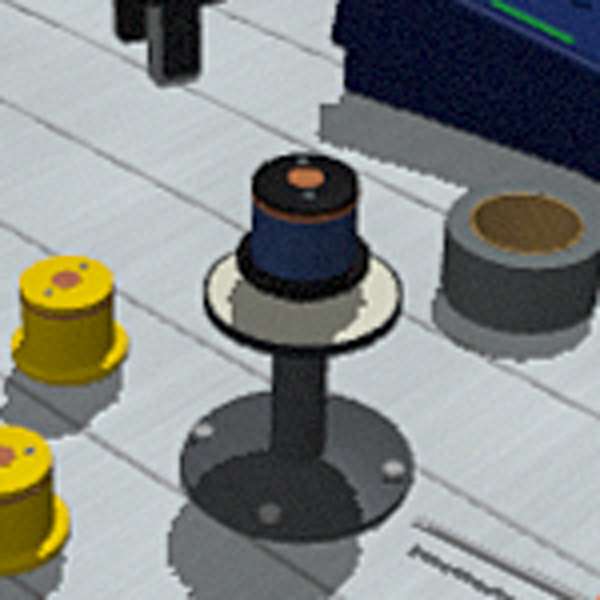

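Both views show the speaker upright with an even margin (dot at about (279,115) in the wrist view), and the hand clear. I'm handing in.

```bash
python3 -c "
from workcell import manip
print(manip.hand_in())"
```

```text
the job is handed in; nothing more can be done
None
```

The speaker is back on the middle of the plate, standing upright, and I handed the job in after about 9 s on the clock. I cradled its rim between the part-open fingertips, about 8 mm above the plate, and pushed it about 20 mm. Then I backed the hand off and raised it clear.

- **Centring:** the last wrist picture puts the speaker 0.6 mm from the fitted plate centre, with an even margin all round. The calibration is good to about 2 mm.
- **Upright:** the rim and top outlines both match an upright speaker, and the scene view agrees.
- **Force:** the wrist readings after each push showed about 2 N.
- **Bystanders:** I did not re-measure the tape roll, blue box or screwdriver. The hand stayed clear of them, and the tape roll and the screwdriver's tip look unmoved in the last pictures; the blue box isn't in those.
- **Checks that disagreed:** one reading mid-push was about 2.5 mm off because the copper ring got mixed into the dot, which I fixed before pushing on. The close-up plate fit also seemed about 1 mm too far forward, so I stopped slightly short, and the final picture confirmed the position.

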